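# Tuck a flashing strip under a lapped shingle and hold it flat

### The arm

A 6-joint arm with a two-finger parallel gripper is mounted at the origin on the work surface. World frame = base frame: x ahead of the robot, y to its left, z up, the work surface at z = 0. Lengths are in m, angles in degrees, forces in N, time in s.
With the tool pointing down it reaches from about 0.275 to 0.75 m from the base axis. Payload 10.2 kg.
Tool frame: the origin (TCP) lies on the centre line of the jaws, within the pads' length; the fingertips stand 19 mm ahead of it and the grasp point (between the pads) is the TCP (tip_reach is the distance from the TCP to the fingertips, in m); z points along the fingers, y is the line along which they close (so a half turn about z gives the same grasp; the last joint's range is limited). The gripper opens to 88 mm and grips with 3 to 60 N. Pads are 18 mm wide; open, the fingers measure 123 mm over their backs; the gripper's body (75 mm by 187 mm) begins 45 mm behind the grasp point.
Start: joints at [-84.706, 17.928, 85.812, -0, 76.261, -12.8], TCP at [0.163, -0.499, 0.258] pointing down, gripper open.
Joint ranges: [-168.41, 168.41], [-55.51, 124.54], [10.69, 146.95], [-70.63, 250.63], [1, 178], [-165.06, 165.06]. Speed limits (degrees/s): [136.94, 136.94, 172.46, 180, 180, 180].

### API

Orientations are given as a 3x3 rotation matrix whose columns are the frame's x, y, z axes.
In Python, from plant import get_state, capture, calibration, close_job, tip_reach gives the robot as it stands.
- The arm moves only by the tool apply_moves, never from a script. Its argument "commands" is a list of rows, each an object with "twist": the turn, a rotation vector about the tool's x, y, z normalised to -1 to 1, where 1 is 0.1 rad, a list of three; "linear": the shift along the tool's x, y, z normalised to -1 to 1, where 1 is 60 mm, a list of three; "gripper": the gripper's target within -1 to 1 (shut at 1, half-way at 0, fully open at -1). In form: [{"twist": [rx, ry, rz], "linear": [x, y, z], "gripper": gripper}, ...]. A call has 1 to 12 rows; each row shifts and turns the commanded pose from where the row before left it, along the tool's axes as they then stand; what a row does not reach is not made up. A row lasts 1/8 s, in which the tool goes at most 62.5 mm and 10.7 degrees, less where a joint would pass 70% of its speed; a pose out of reach is approached as far as the arm can. A call with a number of a shift or a turn outside -1 to 1 is refused whole. A call with a gripper value outside its range is refused whole. The fingers move at their own pace and stop on an object; the grip force is fixed at half the most. Time passes only in rows, so rows that do not move let the fingers close. It gives the time, the measured TCP pose, the force, the opening and the grip force at its end, in the units of the state.
- get_state(): the state, without advancing time (a new reading comes with each control period).
- capture(name): name is "side" or "top" or "wrist"; returns (picture, depth): 400x640x3 uint8, red, green, blue; 400x640 float32, m along the optical axis (not along the pixel's ray), 0 where there is no reading.
- calibration(name): a dict with "intrinsics" (3x3 intrinsics, pixels), "R" (3x3) and "t" (3): a world point X has camera coordinates R X + t. Camera axes: x right, y down, z forward; pixel columns grow to the right and rows downward; lengths in m; the calibration is good to about 2 mm. A picture is of the moment at which its call begins: read the wrist's pose just before it. calibration takes no time and is no camera call; for the wrist camera it gives the pose at the moment of the call.
- close_job(): hands the job in; it is judged then, once.
The state is a dict: "clock": time; "joint_pos": joint angles; "dq": joint speeds; "tau": joint torques, N m; "eef_pos": TCP position; "ee_rot": TCP orientation; "contact_force": force on the tool from outside, world axes, zero at the start; "torque": the same for the moment, N m; "opening": finger opening in m; "finger_force": force on a finger pad.
Only numpy, scipy, OpenCV 4.12 (cv2) and the standard library are available. Lean on these libraries where they do the work, as an engineer would, in place of code of your own. Each camera call takes 0.05 s, during which the arm holds its last target. There are 200 camera calls.

### The job

Pick up the green flashing strip and slide its thin edge, close over the deck of the roof sample panel, under the lapped shingle without lifting the shingle, until the dark line across the strip lies at the shingle's edge, the strip square to that edge and centred along it. Finish while still gripping the strip by its rib and pressing it firmly down flat on the deck, as if waiting for a colleague to nail it; do not let go. Leave the grey strip and everything else on the bench where it is.

Things in the scene. Friction and masses are not known exactly. Their poses are not given: they have to be found in the camera images.
- flashing_grip (a point): Green-painted loose flashing strip, 0.2 kg, starts flat on the bench: flange 140 (x) by 80 (y) by 3 mm, and along its +y edge an upright rib 10 mm thick, its top 38 mm above the underside. Point: mid-length and mid-thickness of the rib, 25.5 mm above the underside. x along the rib, y from the thin edge (75 mm from here) to the rib, z up. Grip across the rib from above.
- flashing_line (a point): The dark line (3 mm wide, along x over the whole 140 mm) on the green strip's flange. Point: its middle, on the strip's underside. Axes as the strip. It lies 45 mm from the rib's centre plane (towards -y) and 30 mm from the thin edge.
- flashing: The green strip itself: origin at the centre of the underside of its flange (35 mm towards -y and 25.5 mm below the point on the rib), same axes.
- panel: Roof sample panel fixed flat on the bench: plywood deck 260 (x) by 280 (y) by 20 mm, origin at the centre of its underside. x along the shingle's edge, y from the shingle to the open deck. The open deck runs from y = -20 to +140 mm; shingles cover the rest, with a fixed upper course of three small ones (top 45.5 mm above the bench) beyond y = -90 mm.
- mouth (a point): Point on the deck's top (20 mm above the bench) straight below the middle of the lapped shingle's free edge. Axes as the panel: x along the edge, +y out over the open deck (the strip is pushed in along -y). The gap under the shingle is 9 mm high and open for 85 mm inwards; the shingle is 8 mm thick, its top 17 mm above the deck.
- shingle (a joint): Lift of the lapped cedar shingle (200 mm wide along x, 110 mm from hinge line to free edge, 0.2 kg) about its nailed rear edge: rad, 0 = lying down (it rests there by its own weight), positive = free edge raised; 0.04 rad raises the free edge by 4.4 mm.
- spare_grip (a point): Dark grey flashing strip, the same in shape and size as the green one, with its point on the rib in the same place; not to be used or moved.
- tape: Black and green tape measure, 70 x 42 x 60 mm, origin under its centre; leave alone.
- square: Try square with dark wooden stock (20 x 110 x 20 mm, origin under its centre) and steel blade reaching 160 mm along +x; leave alone.
- glue: Yellow glue bottle, 60 mm across, 170 mm tall, origin under its centre; leave alone.
- mug: Blue mug, 80 mm across, 95 mm tall, origin under its centre; leave alone.
- hammer: Hammer lying flat on the bench, about 300 mm long along its x; leave alone.
There are look-alikes about, which are no part of the job. There is more than one size of the flashing; the job needs the middle-sized.

How it is judged:
By the outcome, as a careful person would: the job done as asked, in the order asked, and still so for the second after the job is handed in, while the arm keeps its last pose, push and grip.
It also fails if it takes over 48 s, if anything falls off the work surface, if the arm or the gripper's body presses on something with over 40 N, if the wrist force passes 120 N, or if a joint passes its speed limit or range.

## Working session

There is one attempt and no reset: what is moved stays moved. The work goes in short steps, Python scripts to look and compute and a tool call to move; the robot and the scene stay as the last step left them, time stands still between calls to the robot, and variables do not carry over. Pictures are saved under pics/ and viewed, at most 10 in all, crops included, and the job is handed in when it is done.

Besides the shell and the picture viewer there is one more tool, called after "Call:" by a JSON object that holds its "fn" and its "kwargs". apply_moves: Moves the arm, as the interface text tells. Scaled input: -1 to 1 covers 60 mm each way for a shift and 0.1 rad each way for a turn. Its arguments: {"type":"object","properties":{"commands":{"type":"array","items":{"type":"object","properties":{"twist":{"type":"array","items":{"type":"number"}},"linear":{"type":"array","items":{"type":"number"}},"gripper":{"type":"number"}}}}},"required":["commands"]}

```bash
mkdir -p pics; ls; cat > h.py <<'E'
import numpy as np,cv2
from plant import *
def snap(name,fn):
    c=calibration(name);p,d=capture(name)
    cv2.imwrite('pics/'+fn+'.png',p[:,:,::-1]);np.savez('pics/'+fn+'.npz',p=p,d=d,K=c['intrinsics'],R=c['R'],t=c['t'])
def cloud(fn):
    z=np.load('pics/'+fn+'.npz');d=z['d'];v,u=np.mgrid[:400,:640]
    r=np.stack([u,v,np.ones_like(u)],-1)@np.linalg.inv(z['K']).T*d[...,None]
    return z['p'],(r-np.array(z['t']))@np.array(z['R']),d
E
python3 - <<'E'
from h import *
snap('top','t0');snap('side','s0')
print(get_state()); print(tip_reach)
E
```

```text
pics
{'clock': 0.1, 'joint_pos': array([-8.47042434e+01,  1.79551069e+01,  8.58484368e+01,  1.39642339e-03,
        7.62599899e+01, -1.28005392e+01]), 'dq': array([ 0.0946464 , -0.0521036 , -0.05165378, -0.01841617, -0.01336864,
       -0.03536859]), 'tau': array([ 2.04065116e-03, -4.02815080e+01, -2.52643704e+01,  6.95630349e-02,
        3.42577288e-02, -5.52998040e-05]), 'eef_pos': array([ 0.16304295, -0.49884247,  0.2572364 ]), 'ee_rot': array([[ 9.50537628e-01,  3.10609421e-01, -7.87714956e-05],
       [ 3.10609314e-01, -9.50537022e-01,  1.10632172e-03],
       [ 2.68758724e-04, -1.07606758e-03, -9.99999385e-01]]), 'contact_force': array([-0.19195008, -0.662413  , -0.53185165]), 'torque': array([ 0.02402403,  0.01044532, -0.05560531]), 'finger_force': 0.0, 'opening': 0.08852913686513873}
0.019
```

View pics/t0.png

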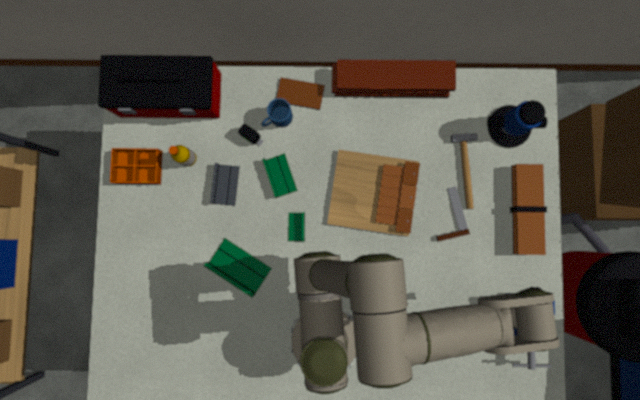

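View pics/s0.png

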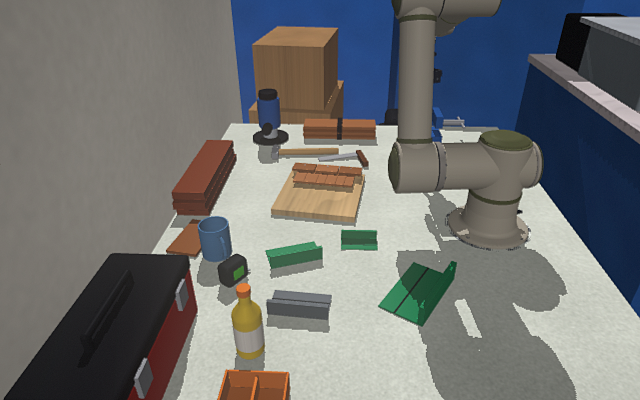

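The top view shows three green strips: small (297,227), middle (280,175) and large (238,268). The grey strip is at (225,185). The panel is at (375,192), with its shingles to the right and the open deck to the left. I'll measure the middle strip and the panel.

```bash
python3 - <<'E'
from h import *
p,X,d=cloud('t0')
hsv=cv2.cvtColor(p,cv2.COLOR_RGB2HSV)
g=cv2.inRange(hsv,(65,100,30),(95,255,255))
n,l,st,c=cv2.connectedComponentsWithStats(g)
for i in range(1,n):
    if st[i,4]<60: continue
    q=X[l==i]; q=q[(q[:,2]>-.02)]
    r=cv2.minAreaRect((q[:,:2]*1000).astype(np.float32)); print(st[i],r,np.percentile(q[:,2],[5,50,95]))
    hi=q[q[:,2]>.02]
    if len(hi)>5: print(' rib',hi.mean(0),cv2.minAreaRect((hi[:,:2]*1000).astype(np.float32)))
sub=(slice(140,245),slice(318,430))
P=X[sub].reshape(-1,3)
dk=P[(P[:,2]>.012)&(P[:,2]<.028)]; al=P[P[:,2]>.012]; sh=P[(P[:,2]>.031)]
for q in(dk,al,sh): print(len(q),cv2.minAreaRect((q[:,:2]*1000).astype(np.float32)),np.median(q[:,2]))
im=cv2.resize(p[130:250,255:435],None,fx=4.4,fy=4.4,interpolation=cv2.INTER_CUBIC)
cv2.imwrite('pics/c0.png',im[:,:,::-1])
E
```

```text
[263 154  34  43 871] ((473.55328369140625, 114.58763122558594), (336.42059326171875, 95.8658447265625), 30.089778900146484) [-0.00303121  0.00314401  0.03779317]
 rib [0.53677111 0.1844834  0.11403755] ((462.96038818359375, 121.58160400390625), (341.94403076171875, 53.19508743286133), 41.28822708129883)
[289 213  15  28 412] ((381.22216796875, 101.81829071044922), (93.2887191772461, 50.80172348022461), 1.0747604370117188) [-0.00440664  0.00236941  0.0274776 ]
 rib [0.38043932 0.07858451 0.02683982] ((381.0324401855469, 78.48794555664062), (91.56874084472656, 4.111331462860107), 1.003615140914917)
[ 204  239   67   58 1879] ((246.73789978027344, 193.23841857910156), (190.03558349609375, 418.87261962890625), 2.8474011421203613) [-0.00267508  0.00414105  0.05204471]
 rib [0.20617861 0.30997058 0.08924238] ((235.1505584716797, 180.48419189453125), (138.54434204101562, 427.1545104980469), 13.402812957763672)
3866 ((500.6750183105469, -162.11376953125), (286.91912841796875, 260.41571044921875), 82.16447448730469) 0.019795317118359818
6247 ((482.0743103027344, -159.58584594726562), (286.96417236328125, 297.94293212890625), 82.19696044921875) 0.023052780668391976
2275 ((480.295654296875, -161.84092712402344), (244.43240356445312, 311.1205749511719), 2.2591633796691895) 0.04103634337767364
```

View pics/c0.png

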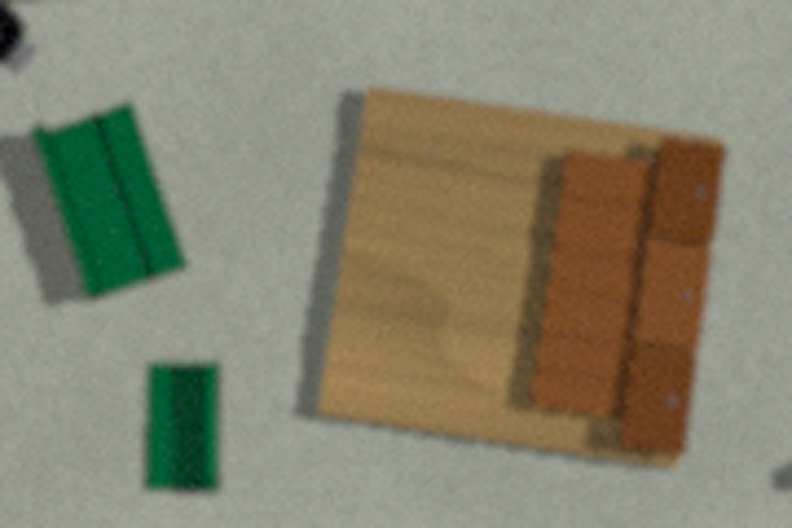

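```bash
python3 - <<'E'
from h import *
z=np.load('pics/t0.npz')
K,R,t=z['K'],z['R'],z['t']
def dp(u,v,h):
    u=(u+.5)/4.4-.5+255; v=(v+.5)/4.4-.5+130
    r=R.T@np.linalg.inv(K)@[u,v,1]; o=-R.T@t
    return (o+r*(h-o[2])/r[2])[:2]
f=lambda *a:[dp(*x) for x in a]
ang=lambda a,b:np.degrees(np.arctan2(*(a-b)[::-1]))
D=f((368,88,.02),(318,413,.02),(680,465,.02));print('deck',D,ang(D[0],D[1]),ang(D[1],D[2])-90,np.linalg.norm(D[0]-D[1]),np.linalg.norm(D[1]-D[2]))
S=f((568,152,.037),(530,408,.037));print('sh',S,ang(*S),np.mean(S,0),np.linalg.norm(S[0]-S[1]))
T=f((130,104,.003),(185,265,.003));print('thin',T,ang(*T),np.mean(T,0),np.linalg.norm(T[0]-T[1]))
L=f((38,128,.038),(92,297,.038));print('rib',L,ang(*L),np.mean(L,0))
print(np.linalg.norm(np.mean(L,0)-np.mean(T,0)))
p,X,d=cloud('t0')
m=X[150:202,258:300].reshape(-1,3); m=m[(m[:,2]>.028)&(m[:,2]<.05)]
print(len(m),m.mean(0),cv2.minAreaRect((m[:,:2]*1000).astype(np.float32)))
c=calibration('wrist');s=get_state();print(s['ee_rot'].T@(-c['R'].T@c['t']-s['eef_pos']),c['R']@s['ee_rot'])
E
```

```text
deck [array([ 0.64747041, -0.03936929]), array([ 0.39248159, -0.00391727]), array([ 0.35685391, -0.28304527])] -7.915299625796449 -7.273857906103686 0.25744153298868383 0.2813925589245057
sh [array([ 0.59630459, -0.19414081]), array([ 0.39838015, -0.16594029])] -8.108993499034375 [ 0.49734237 -0.18004055] 0.1999233745045144
thin [array([0.63528941, 0.14890784]), array([0.5076097 , 0.10259659])] 19.936428311289035 [0.57144956 0.12575221] 0.135819147777575
rib [array([0.60946906, 0.21657074]), array([0.47850805, 0.17135242])] 19.048806871423757 [0.54398855 0.19396158]
0.0735297534388372
117 [0.54384822 0.19518989 0.03726174] ((545.0467529296875, 195.61622619628906), (136.64967346191406, 9.815444946289062), 19.795452117919922)
[ 0.07882302 -0.00015221 -0.12795884] [[ 1.91879207e-04  9.99999967e-01 -1.69968835e-04]
 [-9.53053043e-01  1.31403930e-04 -3.02803369e-01]
 [-3.02803337e-01  2.20090986e-04  9.53053037e-01]]
```

The middle strip's rib centre is near (0.545, 0.196) at yaw 19.5°. The mouth is near (0.497, -0.180) and the panel is at yaw -8°. I'll move above the rib.

Call:
{"fn": "apply_moves", "kwargs": {"commands": [{"twist":[0,0,0],"linear":[0.25,-0.23,0.0],"gripper":-1},{"twist":[0,0,0],"linear":[0.49,-0.46,0.03],"gripper":-1},{"twist":[0,0,0],"linear":[0.49,-0.46,0.03],"gripper":-1},{"twist":[0,0,0],"linear":[0.49,-0.46,0.03],"gripper":-1},{"twist":[0,0,0],"linear":[0.49,-0.46,0.03],"gripper":-1},{"twist":[0,0,0],"linear":[0.49,-0.46,0.03],"gripper":-1},{"twist":[0,0,0],"linear":[0.49,-0.46,0.03],"gripper":-1},{"twist":[0,0,0],"linear":[0.49,-0.46,0.03],"gripper":-1},{"twist":[0,0,0],"linear":[0.49,-0.46,0.03],"gripper":-1},{"twist":[0,0,0],"linear":[0.49,-0.46,0.03],"gripper":-1},{"twist":[0,0,0],"linear":[0.49,-0.46,0.03],"gripper":-1},{"twist":[0,0,0],"linear":[0.49,-0.46,0.03],"gripper":-1}]}}

```text
clock: 1.6
eef_pos: [0.3865, -0.0909, 0.2378]
ee_rot: [[0.951, 0.311, -0.0], [0.311, -0.951, 0.0], [-0.0, -0.0, -1.0]]
contact_force: [-0.2, -0.3, 0.0]
opening: 0.0884
finger_force: 0.0
```

Call:
{"fn": "apply_moves", "kwargs": {"commands": [{"twist":[0,0,0],"linear":[0.49,-0.46,0.05],"gripper":-1},{"twist":[0,0,0],"linear":[0.49,-0.46,0.05],"gripper":-1},{"twist":[0,0,0],"linear":[0.49,-0.46,0.05],"gripper":-1},{"twist":[0,0,0],"linear":[0.49,-0.46,0.05],"gripper":-1},{"twist":[0,0,0],"linear":[0.49,-0.46,0.05],"gripper":-1},{"twist":[0,0,0],"linear":[0.49,-0.46,0.05],"gripper":-1},{"twist":[0,0,0],"linear":[0.49,-0.46,0.05],"gripper":-1},{"twist":[0,0,-0.26],"linear":[0.35,-0.3,0.05],"gripper":-1},{"twist":[0,0,0],"linear":[0.2,-0.2,0],"gripper":-1},{"twist":[0,0,0],"linear":[0,0,0],"gripper":-1}]}}

```text
clock: 2.85
eef_pos: [0.5433, 0.1948, 0.2133]
ee_rot: [[0.942, 0.336, -0.001], [0.336, -0.942, -0.0], [-0.001, -0.0, -1.0]]
contact_force: [-0.2, -0.2, 0.2]
opening: 0.0881
finger_force: 0.0
```

```bash
python3 - <<'E'
from h import *
s=get_state();print(s['clock'],s['eef_pos'],s['ee_rot'],s['contact_force'])
snap('wrist','w1');snap('top','t1')
p,X,d=cloud('w1')
hsv=cv2.cvtColor(p,cv2.COLOR_RGB2HSV)
g=cv2.inRange(hsv,(65,100,30),(95,255,255))>0
q=X[g&(X[...,2]>.03)&(X[...,2]<.042)]
q=q[np.linalg.norm(q[:,:2]-[.545,.196],axis=1)<.09]
print(len(q),q.mean(0),cv2.minAreaRect((q[:,:2]*1000).astype(np.float32)))
E
```

```text
2.85 [0.54329523 0.19484449 0.21327419] [[ 9.41737187e-01  3.36348040e-01 -1.03264921e-03]
 [ 3.36348078e-01 -9.41737729e-01 -1.41614416e-04]
 [-1.02011645e-03 -2.13966014e-04 -9.99999457e-01]] [-0.22653158 -0.17112336  0.20824799]
1323 [0.55151485 0.19857219 0.03891173] ((546.2630004882812, 196.93478393554688), (138.88638305664062, 8.908279418945312), 19.872983932495117)
```

View pics/w1.png

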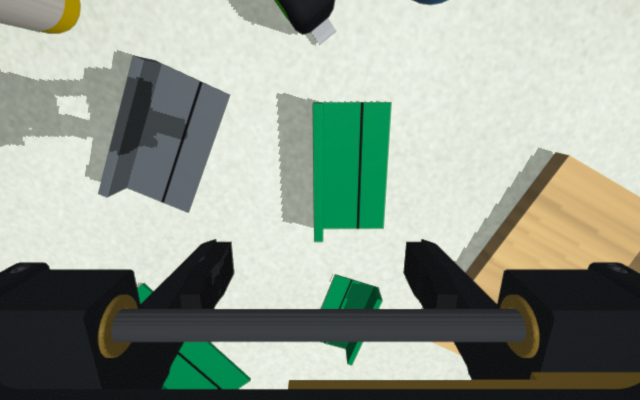

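The strip lies as measured: its rib is on the left (u≈318), under the jaws, and the dark line is at u≈360. I'll correct by a few mm, descend and grip.

Call:
{"fn": "apply_moves", "kwargs": {"commands": [{"twist":[0,0,-0.04],"linear":[0.06,-0.016,0.4],"gripper":-1},{"twist":[0,0,0],"linear":[0,0,0.6],"gripper":-1},{"twist":[0,0,0],"linear":[0,0,0.6],"gripper":-1},{"twist":[0,0,0],"linear":[0,0,0.6],"gripper":-1},{"twist":[0,0,0],"linear":[0,0,0.5],"gripper":-1},{"twist":[0,0,0],"linear":[0,0,0.3],"gripper":-1},{"twist":[0,0,0],"linear":[0,0,0.12],"gripper":-1},{"twist":[0,0,0],"linear":[0,0,0],"gripper":-1},{"twist":[0,0,0],"linear":[0,0,0],"gripper":1},{"twist":[0,0,0],"linear":[0,0,0],"gripper":1},{"twist":[0,0,0],"linear":[0,0,0],"gripper":1},{"twist":[0,0,0],"linear":[0,0,0],"gripper":1}]}}

```text
clock: 4.45
eef_pos: [0.5465, 0.1964, 0.0268]
ee_rot: [[0.941, 0.339, 0.0], [0.339, -0.941, 0.0], [0.0, 0.0, -1.0]]
contact_force: [0.7, -0.4, -0.3]
opening: 0.0502
finger_force: 0.0
```

Call:
{"fn": "apply_moves", "kwargs": {"commands": [{"twist":[0,0,0],"linear":[0,0,0],"gripper":1},{"twist":[0,0,0],"linear":[0,0,0],"gripper":1},{"twist":[0,0,0],"linear":[0,0,0],"gripper":1},{"twist":[0,0,0],"linear":[0,0,0],"gripper":1},{"twist":[0,0,0],"linear":[0,0,0],"gripper":1},{"twist":[0,0,0],"linear":[0,0,0],"gripper":1}]}}

```text
clock: 5.2
eef_pos: [0.5465, 0.1964, 0.0267]
ee_rot: [[0.941, 0.339, 0.0], [0.339, -0.941, 0.0], [0.0, -0.0, -1.0]]
contact_force: [0.2, 0.3, -0.2]
opening: 0.01
finger_force: 30.0
```

Gripped on 10 mm. I'll lift, turn to the panel's yaw and carry it over the open deck.

Call:
{"fn": "apply_moves", "kwargs": {"commands": [{"twist":[0,0,0],"linear":[0,0,-0.15],"gripper":1},{"twist":[0,0,0],"linear":[0,0,-0.4],"gripper":1},{"twist":[0,0,0],"linear":[0,0,-0.5],"gripper":1},{"twist":[0,0,0.35],"linear":[0,0,-0.2],"gripper":1},{"twist":[0,0,0.6],"linear":[0,0,0],"gripper":1},{"twist":[0,0,0.7],"linear":[0,0,0],"gripper":1},{"twist":[0,0,0.7],"linear":[0,0,0],"gripper":1},{"twist":[0,0,0.7],"linear":[0,0,0],"gripper":1},{"twist":[0,0,0.7],"linear":[0,0,0],"gripper":1},{"twist":[0,0,0.6],"linear":[0,0,0],"gripper":1},{"twist":[0,0,0.4],"linear":[0,0,0],"gripper":1},{"twist":[0,0,0.1],"linear":[0,0,0],"gripper":1}]}}

```text
clock: 6.7
eef_pos: [0.5462, 0.1963, 0.1013]
ee_rot: [[0.99, -0.14, -0.001], [-0.14, -0.99, -0.0], [-0.001, 0.0, -1.0]]
contact_force: [0.8, 0.7, -1.9]
opening: 0.0098
finger_force: 30.0
```

Call:
{"fn": "apply_moves", "kwargs": {"commands": [{"twist":[0,0,0],"linear":[0,0.25,0],"gripper":1},{"twist":[0,0,0],"linear":[0.05,0.45,0],"gripper":1},{"twist":[0,0,0],"linear":[0,0.5,0],"gripper":1},{"twist":[0,0,0],"linear":[0,0.5,0],"gripper":1},{"twist":[0,0,0],"linear":[0,0.5,0],"gripper":1},{"twist":[0,0,0],"linear":[0,0.5,0],"gripper":1},{"twist":[0,0,0],"linear":[0,0.5,0],"gripper":1},{"twist":[0,0,0],"linear":[0,0.5,0],"gripper":1},{"twist":[0,0,0],"linear":[0,0.45,0],"gripper":1},{"twist":[0,0,0],"linear":[0,0.25,0],"gripper":1},{"twist":[0,0,0],"linear":[0,0.1,0],"gripper":1},{"twist":[0,0,0],"linear":[0,0,0],"gripper":1}]}}

```text
clock: 8.2
eef_pos: [0.5119, -0.0713, 0.1017]
ee_rot: [[0.99, -0.139, -0.0], [-0.139, -0.99, 0.0], [-0.0, -0.0, -1.0]]
contact_force: [1.3, 0.9, -2.0]
opening: 0.0097
finger_force: 30.0
```

```bash
python3 - <<'E'
from h import *
s=get_state();print(s['clock'],s['eef_pos'],s['ee_rot'],s['contact_force'])
snap('wrist','w2');snap('side','s2');snap('top','t2')
p=np.load('pics/s2.npz')['p'];im=cv2.resize(p[130:250,255:435],None,fx=4.4,fy=4.4,interpolation=cv2.INTER_CUBIC)
p=np.load('pics/t2.npz')['p'];im2=cv2.resize(p[130:250,255:435],None,fx=4.4,fy=4.4,interpolation=cv2.INTER_CUBIC)
cv2.imwrite('pics/c2.png',im[:,:,::-1]);cv2.imwrite('pics/c2t.png',im2[:,:,::-1])
E
```

```text
8.2 [ 0.51192505 -0.07127026  0.10169866] [[ 9.90321851e-01 -1.38789865e-01 -6.84889110e-05]
 [-1.38789853e-01 -9.90321842e-01  1.61554520e-04]
 [-9.02481946e-05 -1.50485406e-04 -9.99999985e-01]] [ 1.29018922  0.94178659 -2.02785466]
```

View pics/w2.png

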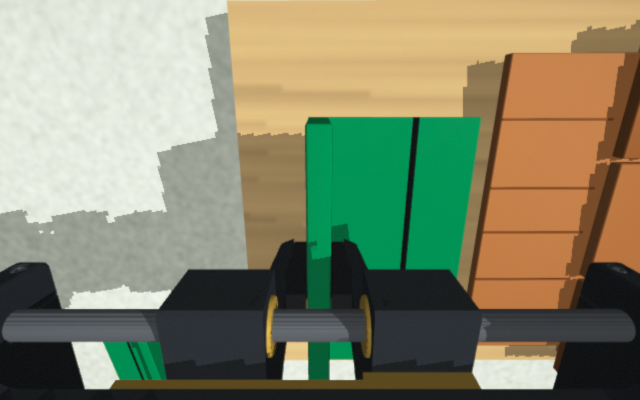

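The strip is held over the deck with its line at u≈413. The shingle's edge runs from (510,55) down to about (470,280), with one end corner in view. Depth will give the yaw, the lateral offset and the strip's tilt.

```bash
cat > m.py <<'E'
from h import *
def meas(fn,T,Rt):
    p,X,d=cloud(fn); hsv=cv2.cvtColor(p,cv2.COLOR_RGB2HSV); B=(X-T)@Rt
    g=(cv2.inRange(hsv,(65,100,30),(95,255,255))>0)&(d>0)&(X[...,2]>.018)
    rib=B[g&(B[...,2]<-.008)&(B[...,2]>-.02)&(abs(B[...,1])<.02)]
    fl=B[g&(B[...,1]>.01)&(B[...,1]<.08)&(B[...,2]>.015)&(B[...,2]<.035)]
    print('rib top z',np.median(rib[:,2]),'y',np.percentile(rib[:,1],[2,50,98]),'xmax',rib[:,0].max(),'dy/dx',np.polyfit(rib[:,0],rib[:,1],1))
    A=np.c_[fl[:,:2],np.ones(len(fl))];k=np.linalg.lstsq(A,fl[:,2],rcond=None)[0]
    print('flange plane z=ax+by+c',k,'x range',np.percentile(fl[:,0],[1,99]),'ymax',fl[:,1].max())
    dk=X[(hsv[...,1]>60)&~g&(abs(X[...,2]-.02)<.006)]; print('deck z',np.median(dk[:,2]))
    # shingle edge: per row, first pixel with height ~37mm and orange
    sh=(abs(X[...,2]-.037)<.004)&(hsv[...,0]<20)&~g
    pts=[]
    for v in range(50,260,4):
        c=np.where(sh[v,400:620])[0]
        for u in c:
            if sh[v,400+u:400+u+6].all(): pts.append(X[v,400+u]);break
    P=np.array(pts); 
    for _ in range(3):
        k=np.polyfit(P[:,0],P[:,1],1);r=P[:,1]-np.polyval(k,P[:,0]);P=P[abs(r)<max(.0015,2*r.std())]
    print('edge yaw',np.degrees(np.arctan(k[0])),'n',len(P),'res',r.std(),'x range',P[:,0].min(),P[:,0].max(),'y at .497',np.polyval(k,.497))
    S=X[sh]; S=S[S[:,1]>-.26]; print('shingle pts xmax',np.percentile(S[:,0],[1,99]),'z',np.median(S[:,2]))
    return p,X,B
if __name__=='__main__':
    s=get_state();meas('w2',s['eef_pos'],s['ee_rot'])
E
python3 m.py
python3 - <<'E'
from h import *
# top view deproject check again for shingle from t0 at finer: corner points
p,X,d=cloud('t0');hsv=cv2.cvtColor(p,cv2.COLOR_RGB2HSV)
m=(hsv[...,0]<12)&(hsv[...,1]>120);m[:, :370]=0;m[:,425:]=0;m[:150]=0;m[240:]=0
q=X[m&(abs(X[...,2]-.0375)<.004)];print(cv2.minAreaRect((q[:,:2]*1000).astype(np.float32)),len(q))
E
```

```text
rib top z -0.012185719606396576 y [-0.00411806  0.00066172  0.00522175] xmax 0.0696790498359256 dy/dx [0.0007234  0.00052503]
flange plane z=ax+by+c [-0.00200481  0.00190768  0.02277936] x range [-0.06166284  0.06880391] ymax 0.07589291144376616
deck z 0.021005481534879605
edge yaw -7.827312691168204 n 52 res 0.00028960620781872136 x range 0.4700777431087801 0.5976984787838784 y at .497 -0.1773347845767419
shingle pts xmax [0.39907778 0.59339039] z 0.037903527262553346
((480.82708740234375, -232.37857055664062), (112.16751098632812, 198.9865264892578), 87.44686126708984) 70
```

View pics/c2.png

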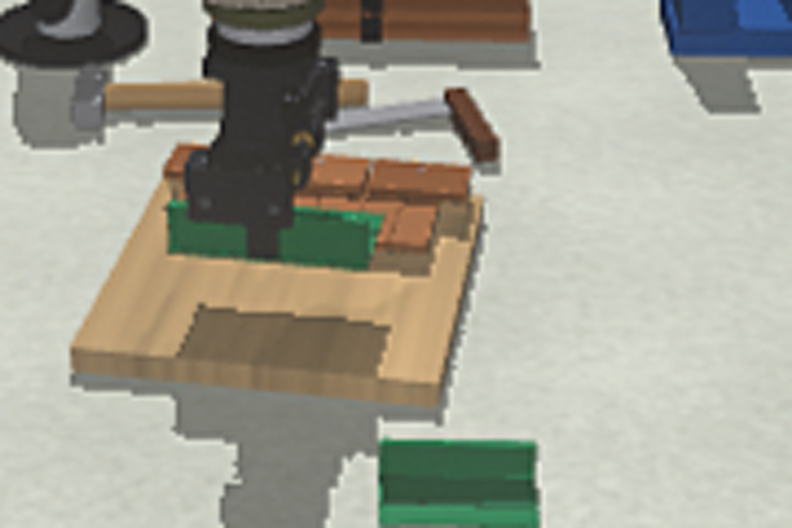

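Call:
{"fn": "apply_moves", "kwargs": {"commands": [{"twist":[0,0,-0.015],"linear":[0.018,0,0.15],"gripper":1},{"twist":[0,0,0],"linear":[0,0,0.25],"gripper":1},{"twist":[0,0,0],"linear":[0,0,0.25],"gripper":1},{"twist":[0,0,0],"linear":[0,0,0.15],"gripper":1},{"twist":[0,0,0],"linear":[0,0,0.07],"gripper":1},{"twist":[0,0,0],"linear":[0,0,0.02],"gripper":1},{"twist":[0,0,0],"linear":[0,0,0],"gripper":1}]}}

```text
clock: 9.22
eef_pos: [0.5132, -0.0716, 0.0486]
ee_rot: [[0.991, -0.137, 0.0], [-0.137, -0.991, -0.0], [0.0, 0.0, -1.0]]
contact_force: [0.1, 0.8, -2.3]
opening: 0.0096
finger_force: 30.0
```

Call:
{"fn": "apply_moves", "kwargs": {"commands": [{"twist":[0,0,0],"linear":[0,0,0.017],"gripper":1},{"twist":[0,0,0],"linear":[0,0,0],"gripper":1}]}}

```text
clock: 9.48
eef_pos: [0.5131, -0.0716, 0.0474]
ee_rot: [[0.991, -0.137, 0.0], [-0.137, -0.991, -0.0], [0.0, 0.0, -1.0]]
contact_force: [0.2, -0.6, -2.3]
opening: 0.0099
finger_force: 30.0
```

Call:
{"fn": "apply_moves", "kwargs": {"commands": [{"twist":[0,0,0],"linear":[0,0,0.01],"gripper":1},{"twist":[0,0,0],"linear":[0,0,0],"gripper":1}]}}

```text
clock: 9.72
eef_pos: [0.5131, -0.0716, 0.0467]
ee_rot: [[0.991, -0.137, 0.0], [-0.137, -0.991, -0.0], [0.0, 0.0, -1.0]]
contact_force: [0.1, 0.4, -1.5]
opening: 0.01
finger_force: 30.0
```

Call:
{"fn": "apply_moves", "kwargs": {"commands": [{"twist":[0,0,0],"linear":[0,0,0.01],"gripper":1},{"twist":[0,0,0],"linear":[0,0,0],"gripper":1}]}}

```text
clock: 9.98
eef_pos: [0.5131, -0.0716, 0.0467]
ee_rot: [[0.991, -0.137, 0.0], [-0.137, -0.991, -0.0], [0.0, 0.0, -1.0]]
contact_force: [-2.0, 1.5, 6.0]
opening: 0.0096
finger_force: 30.0
```

Call:
{"fn": "apply_moves", "kwargs": {"commands": [{"twist":[0,0,0],"linear":[0,0,0.01],"gripper":1},{"twist":[0,0,0],"linear":[0,0,0],"gripper":1}]}}

```text
clock: 10.22
eef_pos: [0.5131, -0.0716, 0.0467]
ee_rot: [[0.991, -0.137, 0.0], [-0.137, -0.991, -0.0], [0.0, 0.0, -1.0]]
contact_force: [-6.8, 2.2, 12.6]
opening: 0.0101
finger_force: 30.0
```

Deck contact is at TCP z = 0.0467. I'll raise to hover about 1 mm over the deck and slide in most of the way.

Call:
{"fn": "apply_moves", "kwargs": {"commands": [{"twist":[0,0,0],"linear":[0,0,-0.04],"gripper":1},{"twist":[0,0,0],"linear":[0,0.04,0],"gripper":1},{"twist":[0,0,0],"linear":[0,0.08,0],"gripper":1},{"twist":[0,0,0],"linear":[0,0.1,0],"gripper":1},{"twist":[0,0,0],"linear":[0,0.1,0],"gripper":1},{"twist":[0,0,0],"linear":[0,0.08,0],"gripper":1},{"twist":[0,0,0],"linear":[0,0,0],"gripper":1}]}}

```text
clock: 11.1
eef_pos: [0.5097, -0.0957, 0.0479]
ee_rot: [[0.99, -0.138, -0.0], [-0.138, -0.99, -0.0], [-0.0, 0.0, -1.0]]
contact_force: [0.6, 0.1, -1.5]
opening: 0.0096
finger_force: 30.0
```

```bash
python3 - <<'E'
from m import *
s=get_state();print(s['clock'],s['eef_pos'],s['contact_force'])
snap('wrist','w3');meas('w3',s['eef_pos'],s['ee_rot'])
E
```

```text
11.1 [ 0.50970741 -0.09571786  0.04788509] [ 0.64456773  0.05944371 -1.53644786]
rib top z -0.012204551077544278 y [-4.68919197e-03  9.21541082e-05  4.69008841e-03] xmax 0.06970434891831599 dy/dx [-2.26340105e-04 -8.38601220e-06]
flange plane z=ax+by+c [-0.00132662  0.0020245   0.02274647] x range [-0.06115322  0.06884578] ymax 0.07503375271799367
deck z 0.02100596234441332
edge yaw -7.722601423623423 n 53 res 0.0002924358908583969 x range 0.4999161611923088 0.5942982145905177 y at .497 -0.1774911866942226
shingle pts xmax [0.42076468 0.59427764] z 0.037876612031600365
```

View pics/w3.png

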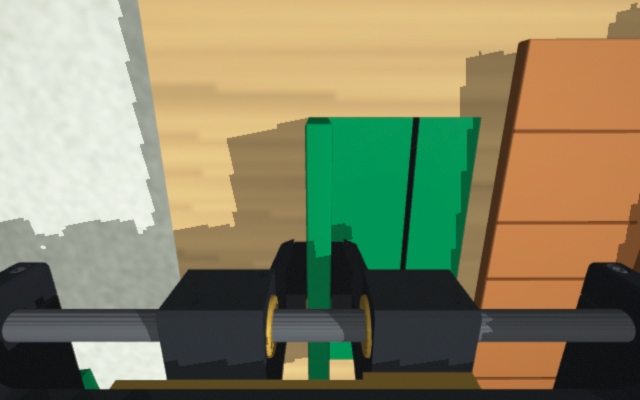

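```bash
python3 - <<'E'
from h import *
s=get_state();p,X,d=cloud('w3');B=(X-s['eef_pos'])@s['ee_rot']
for v in (36,38,40,41,42,43,44,48): print(v,p[v,540],p[v,600],np.round(B[v,540],4),np.round(B[v,600],4))
for v in (50,100,150,200,250,290,350):
    for u in range(450,560):
        if (abs(X[v,u:u+6,2]-.0378)<.0015).all(): print('edge',v,u,np.round(B[v,u],4));break
E
```

```text
36 [221 186 127] [216 182 124] [0.1043 0.0982 0.0277] [0.1043 0.1247 0.0276]
38 [209 168 112] [184 143  94] [0.1034 0.0982 0.0275] [0.1033 0.1242 0.0267]
40 [192 124  72] [190 124  72] [0.0999 0.0872 0.0098] [0.0999 0.1107 0.0097]
41 [202 134  80] [196 131  77] [0.0996 0.0876 0.0103] [0.0995 0.1107 0.0096]
42 [201 134  80] [196 132  77] [0.0991 0.0871 0.0093] [0.0991 0.1107 0.0094]
43 [201 134  80] [196 131  78] [0.0988 0.0872 0.0094] [0.0987 0.1105 0.009 ]
44 [201 134  79] [197 132  78] [0.0984 0.0872 0.0092] [0.0987 0.1124 0.0112]
48 [202 133  79] [197 131  77] [0.0971 0.0882 0.0103] [0.0971 0.1118 0.01  ]
edge 50 525 [0.0965 0.0829 0.0112]
edge 100 517 [0.0774 0.0828 0.0104]
edge 150 507 [0.0564 0.0827 0.0109]
edge 200 506 [0.0336 0.0859 0.0102]
edge 250 489 [0.008  0.0827 0.0108]
edge 290 482 [-0.0149  0.0832  0.0115]
edge 350 477 [-0.051   0.0853  0.0098]
```

Lateral and yaw are already within about 0.3 mm and 0.2°. The line still has 37.7 mm to go (0.628 units). I'll slide in slowly at this height.

Call:
{"fn": "apply_moves", "kwargs": {"commands": [{"twist":[0,0,0],"linear":[0,0.04,0],"gripper":1},{"twist":[0,0,0],"linear":[0,0.06,0],"gripper":1},{"twist":[0,0,0],"linear":[0,0.06,0],"gripper":1},{"twist":[0,0,0],"linear":[0,0.06,0],"gripper":1},{"twist":[0,0,0],"linear":[0,0,0],"gripper":1}]}}

```text
clock: 11.78
eef_pos: [0.5079, -0.1087, 0.0479]
ee_rot: [[0.99, -0.138, -0.0], [-0.138, -0.99, 0.0], [-0.0, -0.0, -1.0]]
contact_force: [-0.3, 0.4, -2.5]
opening: 0.0097
finger_force: 30.0
```

Call:
{"fn": "apply_moves", "kwargs": {"commands": [{"twist":[0,0,0],"linear":[0,0.05,0],"gripper":1},{"twist":[0,0,0],"linear":[0,0.07,0],"gripper":1},{"twist":[0,0,0],"linear":[0,0.07,0],"gripper":1},{"twist":[0,0,0],"linear":[0,0.07,0],"gripper":1},{"twist":[0,0,0],"linear":[0,0.07,0],"gripper":1},{"twist":[0,0,0],"linear":[0,0.05,0],"gripper":1},{"twist":[0,0,0],"linear":[0,0,0],"gripper":1},{"twist":[0,0,0],"linear":[0,0,0],"gripper":1}]}}

```text
clock: 12.78
eef_pos: [0.5048, -0.1309, 0.0479]
ee_rot: [[0.991, -0.137, -0.0], [-0.137, -0.991, 0.0], [-0.0, -0.0, -1.0]]
contact_force: [-0.8, -0.7, -1.6]
opening: 0.0095
finger_force: 30.0
```

```bash
python3 - <<'E'
from h import *
s=get_state();print(s['clock'],s['eef_pos'],s['contact_force'])
snap('wrist','w4');p,X,d=cloud('w4');B=(X-s['eef_pos'])@s['ee_rot']
for v in (60,100,130,160,200,240):
    for u in range(390,560):
        if (abs(X[v,u:u+6,2]-.0378)<.0015).all(): print('edge',v,u,np.round(B[v,u],4));break
    u=[u for u in range(380,440) if p[v,u].max()<45]
    if u: print('line',v,u[0],u[-1],np.round(B[v,u[0],1],4),np.round(B[v,u[-1],1],4))
im=cv2.resize(p[20:290,300:620],None,fx=2.2,fy=2.2,interpolation=cv2.INTER_CUBIC)
cv2.imwrite('pics/c4.png',im[:,:,::-1])
for v in range(38,46): print(v,p[v,500],np.round(B[v,500],4))
E
```

```text
12.775 [ 0.5047941  -0.13094206  0.04789364] [-0.75852733 -0.65784786 -1.64159123]
edge 60 436 [0.0928 0.0473 0.011 ]
edge 100 431 [0.0773 0.047  0.0111]
edge 130 429 [0.0651 0.0469 0.0097]
line 130 412 417 0.0432 0.046
edge 160 430 [0.0522 0.0489 0.01  ]
line 160 410 414 0.0438 0.0456
edge 200 422 [0.0334 0.0474 0.0108]
line 200 406 411 0.0434 0.0455
edge 240 417 [0.0129 0.0473 0.0115]
line 240 403 407 0.0438 0.0456
38 [215 174 116] [0.1033 0.0797 0.0265]
39 [190 126  73] [0.1002 0.071  0.0094]
40 [194 125  71] [0.0998 0.0707 0.0089]
41 [201 131  76] [0.0996 0.0713 0.0099]
42 [201 131  76] [0.0991 0.0711 0.0094]
43 [203 133  77] [0.0989 0.0715 0.0101]
44 [202 133  76] [0.0984 0.0713 0.0095]
45 [201 132  75] [0.0982 0.072  0.0107]
```

View pics/c4.png

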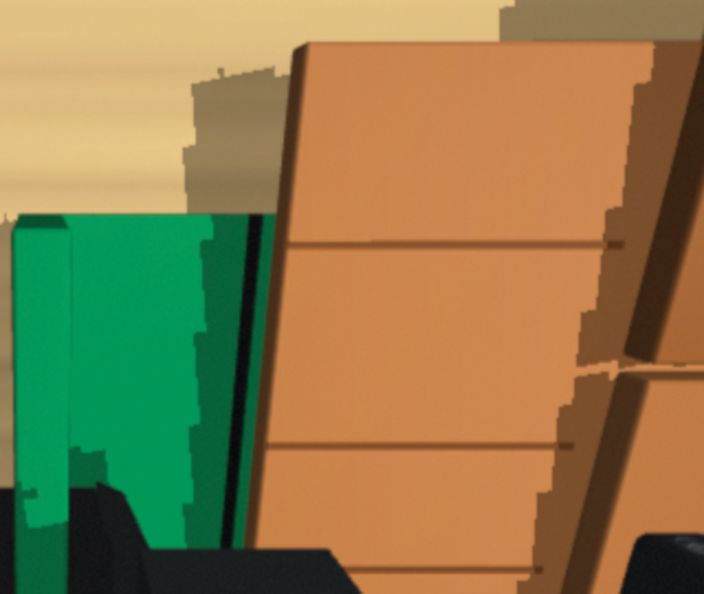

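The strip is sliding under and the shingle hasn't lifted. The line (crop u≈240) is about 2.4 mm short of the edge (u≈270 at the same row). I'll advance 2.4 mm and then press down.

Call:
{"fn": "apply_moves", "kwargs": {"commands": [{"twist":[0,0,0],"linear":[0,0.02,0],"gripper":1},{"twist":[0,0,0],"linear":[0,0.02,0],"gripper":1},{"twist":[0,0,0],"linear":[0,0,0],"gripper":1},{"twist":[0,0,0],"linear":[0,0,0.01],"gripper":1},{"twist":[0,0,0],"linear":[0,0,0.01],"gripper":1},{"twist":[0,0,0],"linear":[0,0,0.01],"gripper":1},{"twist":[0,0,0],"linear":[0,0,0.01],"gripper":1},{"twist":[0,0,0],"linear":[0,0,0],"gripper":1},{"twist":[0,0,0],"linear":[0,0,0],"gripper":1}]}}

```text
clock: 13.95
eef_pos: [0.5045, -0.1334, 0.0466]
ee_rot: [[0.991, -0.137, 0.0], [-0.137, -0.991, -0.0], [0.0, 0.0, -1.0]]
contact_force: [-6.1, 1.3, 12.9]
opening: 0.0101
finger_force: 30.0
```

```bash
cat > e.py <<'E'
from h import *
import sys
s=get_state();print(s['clock'],s['eef_pos'],s['contact_force'],s['torque'])
snap('wrist',sys.argv[1]);p,X,d=cloud(sys.argv[1]);B=(X-s['eef_pos'])@s['ee_rot']
for v in (60,100,125,130,140,160,180,200,220,240):
    for u in range(390,560):
        if (abs(X[v,u:u+6,2]-.0378)<.0015).all(): print('edge',v,u,np.round(B[v,u],4));break
    u=[u for u in range(380,430) if p[v,u].max()<45]
    if u: print('line',v,u[0],u[-1],np.round(B[v,u[0],1],4),np.round(B[v,u[-1],1],4))
fl=(p[...,1]>1.5*p[...,0].astype(float))&(B[...,1]>.01)&(B[...,1]<.04)&(B[...,2]>.015)
f=B[fl];print('flange',np.linalg.lstsq(np.c_[f[:,:2],np.ones(len(f))],f[:,2],rcond=None)[0])
r=B[(p[...,1]>1.5*p[...,0].astype(float))&(abs(B[...,1])<.01)&(B[...,2]<-.008)&(B[...,2]>-.02)]
print('rib',np.median(r,0))
sh=X[(abs(X[...,2]-.037)<.005)&(p[...,0]>190)&(p[...,2]<90)];print('shingle z',np.median(sh[:,2]))
im=cv2.resize(p[20:290,300:620],None,fx=2.2,fy=2.2,interpolation=cv2.INTER_CUBIC)
cv2.imwrite('pics/c%s.png'%sys.argv[1],im[:,:,::-1])
E
python3 e.py w5
```

```text
13.95 [ 0.504496   -0.13336257  0.04664673] [-6.12842503  1.33267403 12.92865675] [0.36422826 0.93700702 0.02077191]
edge 60 431 [0.0926 0.0448 0.0096]
edge 100 426 [0.0774 0.0442 0.0091]
edge 125 423 [0.0672 0.0443 0.01  ]
line 125 413 418 0.0437 0.046
edge 130 425 [0.0652 0.0451 0.0092]
line 130 412 417 0.0433 0.0457
edge 140 428 [0.061  0.0468 0.0091]
line 140 411 416 0.0434 0.0458
edge 160 421 [0.0522 0.0448 0.0095]
line 160 410 414 0.0435 0.0456
edge 180 419 [0.0433 0.0447 0.0094]
line 180 408 413 0.0436 0.0463
edge 200 418 [0.034 0.045 0.009]
line 200 406 411 0.0435 0.0458
edge 220 415 [0.0241 0.0447 0.0095]
line 220 404 409 0.043 0.0459
edge 240 413 [0.014  0.0446 0.0091]
line 240 403 407 0.0437 0.0457
flange [-0.00049539  0.00190083  0.02267705]
rib [ 2.98077349e-02  6.59168652e-05 -1.22277516e-02]
shingle z 0.03792773221758441
```

The line (0.0446) coincides with the edge (0.0446) and the pressing force is about 15 N. I'll press a bit more firmly and take a last look.

Call:
{"fn": "apply_moves", "kwargs": {"commands": [{"twist":[0,0,0],"linear":[0,0,0.01],"gripper":1},{"twist":[0,0,0],"linear":[0,0,0],"gripper":1},{"twist":[0,0,0],"linear":[0,0,0],"gripper":1},{"twist":[0,0,0],"linear":[0,0,0],"gripper":1},{"twist":[0,0,0],"linear":[0,0,0],"gripper":1},{"twist":[0,0,0],"linear":[0,0,0],"gripper":1}]}}

```text
clock: 14.75
eef_pos: [0.5045, -0.1334, 0.0466]
ee_rot: [[0.991, -0.137, 0.0], [-0.137, -0.991, -0.0], [0.0, 0.0, -1.0]]
contact_force: [-9.6, 4.2, 19.7]
opening: 0.0098
finger_force: 30.0
```

```bash
python3 e.py w6 | grep -v -e "2[024]0" ; python3 -c "
from h import *
snap('side','s6');p=np.load('pics/s6.npz')['p'];cv2.imwrite('pics/c6s.png',cv2.resize(p[130:250,255:435],None,fx=4.4,fy=4.4,interpolation=cv2.INTER_CUBIC)[:,:,::-1])"
```

```text
14.75 [ 0.50451245 -0.1333605   0.04661641] [-9.62629528  4.23644535 19.69124928] [ 0.53355798  1.36874053 -0.01906146]
edge 60 431 [0.0926 0.0448 0.0094]
edge 100 426 [0.0774 0.0445 0.0099]
edge 125 425 [0.0672 0.0451 0.0099]
line 125 413 418 0.0433 0.046
edge 130 429 [0.0652 0.0468 0.0091]
line 130 412 417 0.0435 0.0455
edge 140 429 [0.061  0.0471 0.0089]
line 140 412 416 0.0438 0.0456
edge 160 420 [0.0522 0.0444 0.0097]
line 160 410 414 0.0436 0.0455
edge 180 419 [0.0433 0.0447 0.0092]
line 180 408 413 0.0437 0.0459
flange [-0.00043765  0.00143517  0.02264737]
rib [ 2.97307225e-02  6.73690071e-05 -1.22652440e-02]
shingle z 0.037932057786514824
```

View pics/cw6.png

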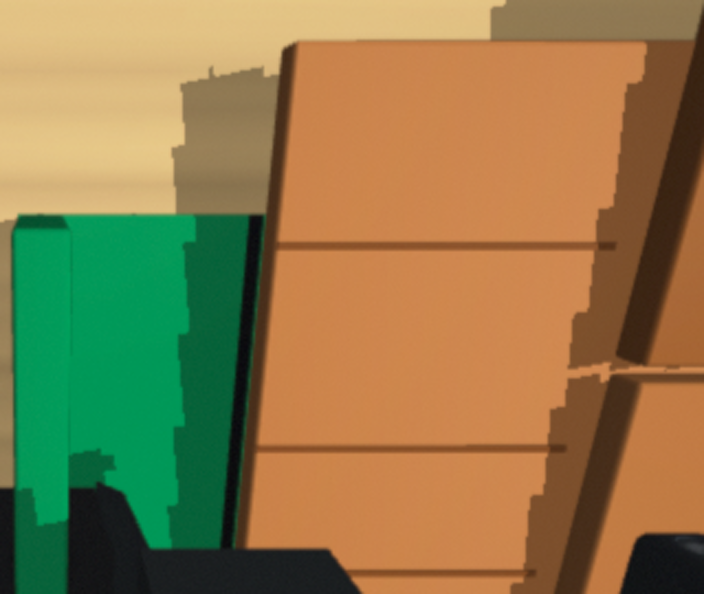

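View pics/c6s.png

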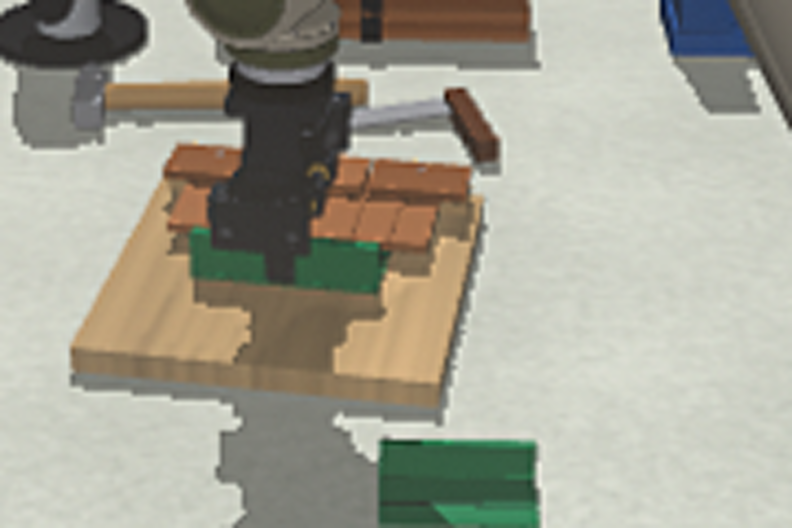

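The line lies right along the shingle's edge, the strip is flat and centred, and the shingle height is unchanged (37.9 mm). The wrist force is steady at about 20 N down, so I'm handing in.

```bash
python3 -c "
from plant import *
print(close_job())"
```

```text
the job is handed in; nothing more can be done
None
```

I handed the job in at about 15 s. The middle-sized green strip is under the shingle with its dark line at the edge, square and centred to within measurement (about 0.5 mm), still gripped by its rib and pressed flat at about 20 N, and the shingle has not lifted.

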